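Put the red gouge under the edge viewer

ROBOT

A 7-joint arm with a two-finger parallel gripper is mounted at the origin on the work surface. World frame = base frame: x ahead of the robot, y to its left, z up, the work surface at z = 0. Lengths are in mm, angles in rad, forces in N, time in s.
With the tool pointing down it reaches from about 400 to 900 mm from the base axis. Payload 5.5 kg.
Tool frame: the origin (TCP) lies on the centre line of the jaws, within the pads' length; the fingertips stand 25 mm ahead of it and the grasp point (between the pads) lies 6 mm ahead of it; z points along the fingers, y is the line along which they close (so a half turn about z gives the same grasp; the last joint's range is limited). The gripper opens to 92 mm and grips with 3 to 60 N. Pads are 19 mm wide; open, the fingers measure 130 mm over their backs; the gripper's body (75 mm by 190 mm) begins 47 mm behind the grasp point.
Start: joints at [1.523, 0.501, -0.427, 1.55, 0.221, 1.138, -0.21], TCP at [198.817, -618.847, 226.429] pointing down, gripper open.
Joint ranges: [-2.88, 2.88], [-0.31, 2.03], [-1.54, 1.56], [0.2, 2.42], [-1.41, 4.55], [0.19, 2.02], [-2.57, 2.57]. Speed limits (rad/s): [2.57, 2.57, 3.14, 3.14, 3.14, 3.14, 3.14].

INTERFACE

Orientations are given as a unit quaternion [x, y, z, w].
In Python, from station import * gives the robot as it stands.
- The arm moves only by the tool drive_tool, never from a script. Its argument "rows" is a list of rows, each an object with "xyz": the shift along the tool's x, y, z in mm, a list of three; "turn": the turn, a rotation vector about the tool's x, y, z in rad, a list of three; "gripper": the opening, from -1 (shut) to 1 (fully open). In form: [{"xyz": [tx, ty, tz], "turn": [ax, ay, az], "gripper": gripper}, ...]. A call has 1 to 12 rows; each row shifts and turns the commanded pose from where the row before left it, along the tool's axes as they then stand; what a row does not reach is not made up. A row lasts 1/8 s, in which the tool goes at most 62.5 mm and 10.7 degrees, less where a joint would pass 70% of its speed; a pose out of reach is approached as far as the arm can. A call with a gripper value outside its range is refused whole. The fingers move at their own pace and stop on an object; "force" is the grip in N (left out, the last holds). Time passes only in rows, so rows that do not move let the fingers close. It gives the time, the measured TCP pose, the force, the opening and the grip force at its end, in the units of the state.
- get_obs(): the state, without advancing time (a new reading comes with each control period).
- camera(name): name is "scene" or "side" or "wrist"; returns the picture (480x640x3 uint8, red, green, blue); there is no depth.
- calibration(name): a dict with "intrinsics" (3x3 intrinsics, pixels), "view" (4x4, takes a point from world to camera coordinates). Camera axes: x right, y up, looking along -z (the intrinsics and any distortion apply to the point x, -y, -z); pixel columns grow to the right and rows downward; lengths in mm; the calibration is good to about 2 mm. A picture is of the moment at which its call begins: read the wrist's pose just before it. calibration takes no time and is no camera call; for the wrist camera it gives the pose at the moment of the call.
- finish_job(): hands the job in; it is judged then, once.
Trained networks look in the newest picture that a camera, given by its name, has taken for a name from the list of things; names that differ only in an ending like _2 or _b are one class to them, and where a whole thing is asked for, a point or a joint stands for the part that bears it (a point fixed in the world has none). Each returns a list of dicts, best first, with "conf" (0 to 1); they miss things now and then, are a little off and sometimes report something else, mostly with a low value. They report only what shows in the picture. A call takes as long as a camera call. They do not tell look-alikes from the thing itself.
- cut_out(camera, target): "pixels" (480x640 bool, what is visible of it) and "extent" ([left, top, right, bottom] in pixels, round what is visible of it).
The state is a dict: "clock": time; "joint_positions": joint angles; "qd": joint speeds; "tau": joint torques, N m; "position": TCP position; "ee_rot": TCP orientation; "force": force on the tool from outside, world axes, zero at the start; "moment": the same for the moment, N m; "width": opening from 0.0 (shut) to 1.0 (fully open); "grasp_force": force on a finger pad.
Only numpy, scipy, OpenCV 4.12 (cv2) and the standard library are available. Lean on these libraries where they do the work, as an engineer would, in place of code of your own. Each camera call takes 0.05 s, during which the arm holds its last target. There are 200 camera calls.

TASK

The red-handled gouge is due for an edge check. First raise the viewer's stiff screen until it leans back a little past upright, about 105 degrees from shut, and let go of it; then take the red-handled gouge out of the crate and lay it gently in the viewer's tray, flat and wholly inside the black lip, with its blade pointing at the lens. Leave the screen at that angle, the other three gouges in the crate, and the mallet, glue bottle and mug where they stand.

Things in the scene. Friction and masses are not known exactly. Their poses are not given: they have to be found in the camera images.
- viewer: Grey edge viewer, fixed to the bench, 275 x 270 mm. Origin at bench level; its x axis runs from the tray at its front to the screen hinge at its rear, y along the tray towards the lens, z up. The tray is at x -140 to -44 mm; the rear body under the screen (x 3 to 125 mm) is 50 mm high. It can stand on either side of the bench and be turned by up to 0.2 rad.
- tray (a point): Centre of the white tray floor, 25 mm above the bench, axes as the viewer's. The floor is 96 mm (x) by 210 mm (y), inside a black lip 4 mm thick and 5 mm high. The lens (green glass in a black block 30 mm wide in y, 50 mm in x, its top 32 mm above the tray floor) stands just beyond the tray's +y end and looks along -y.
- screen (a joint): Angle of the flip-up screen in rad: 0 shut (lying flat on the viewer's rear body), 1.83 is 105 degrees, stop at 2.6. Its hinge is along the viewer's y axis. Stiff: it stays where it is left and takes about 3 N at the tab to move. The start is a little ajar.
- screen_hinge (a point): Middle of the screen's hinge line, 100 mm behind the viewer's origin (its +x) and 58 mm above the bench; axes as the viewer's. The black screen panel is 105 mm long from here, 220 mm wide, 11 mm thick.
- screen_tab (a point): Point to hold on the yellow pull tab at the middle of the screen's free edge, 132 mm from the hinge line and 27 mm out from the panel; the tab (16 mm wide in y, 10 thick) stands out 38 mm. At angle a it lies at x = -132 cos(a), z = 132 sin(a) mm from the hinge. Pinched along the viewer's y, it pivots between the fingers, so the tool can stay pointing down.
- crate: Open pale-wood crate, fixed to the bench, 282 (x) x 296 (y) x 55 mm, walls and floor 7 mm; origin under its centre at bench level. Holds four gouges lying roughly along its x axis, about 62 mm apart, in any order, within 0.2 rad of it (the red one's blade to the crate's +x), and at the +x end a wooden offcut and a grey slip stone, up to 22 mm high. Turned by up to 0.2 rad.
- gouge_red: The gouge to check: bright red handle 110 x 24 x 26 (high) mm with flat sides, brass ferrule, steel blade; 170 mm overall, about 70 g. Origin on the underside at the balance region: the handle runs from x -80 to +30 mm, the ferrule to +40, the blade ends at +90 mm. x points to the blade, z up. Hold it at the origin by the handle's sides.
- gouge_tip (a point): The blade's end on the red gouge, 90 mm from its origin along x and 13 mm above its underside.
- gouge_black: Gouge of the same shape with a black handle; origin as on the red one. Stays in the crate.
- gouge_pale: Gouge of the same shape with a natural mid-brown wooden handle. Stays in the crate.
- gouge_dark: Gouge of the same shape with a dark brown wooden handle. Stays in the crate.
- mallet: Wooden mallet lying on the bench at the robot's right, head 75 x 110 x 64 mm, handle 140 mm long. Origin where the handle meets the head, at bench level. Not to be moved.
- glue: White glue bottle, 60 mm across, 160 mm tall, with an orange cap, at the back of the bench. Origin under its centre. Not to be moved.
- mug: Blue mug, 80 mm across, 90 mm tall, at the back of the bench. Origin under its centre. Not to be moved.
Not all that is in view belongs to the job. Leave any turquoise look-alike of the gouge_dark alone.

How it is judged:
By the outcome, as a careful person would: the job done as asked, in the order asked, and still so for the second after the job is handed in, with the robot touching nothing.
It also fails if it takes over 69 s, if anything falls off the work surface, if the arm or the gripper's body presses on something with over 40 N, if the wrist force passes 120 N, or if a joint passes its speed limit or range.

## Working session

There is one attempt and no reset: what is moved stays moved. The work goes in short steps, Python scripts to look and compute and a tool call to move; the robot and the scene stay as the last step left them, time stands still between calls to the robot, and variables do not carry over. Pictures are saved under pics/ and viewed, at most 10 in all, crops included, and the job is handed in when it is done.

Besides the shell and the picture viewer there is one more tool, called by a JSON object that holds its "method" and its "body", one argument or row to a line. drive_tool: Moves the arm, as the interface text tells. Its arguments: {"type":"object","properties":{"rows":{"type":"array","items":{"type":"object","properties":{"xyz":{"type":"array","items":{"type":"number"}},"turn":{"type":"array","items":{"type":"number"}},"gripper":{"type":"number"}}}},"force":{"type":"number"}},"required":["rows"]}

```bash
mkdir -p pics; ls; python3 - <<'E'
from station import *
import cv2,numpy as np
o=get_obs();print({k:np.round(v,3).tolist() for k,v in o.items()})
a=camera("scene");b=camera("side")
cv2.imwrite("pics/a.png",a[:,:,::-1]);cv2.imwrite("pics/b.png",b[:,:,::-1])
for c in("scene","side"):
  k=calibration(c);print(c,{x:np.round(v,3).tolist() for x,v in k.items()})
  for t in["viewer","screen","screen_tab","tray","crate","gouge_red","gouge_black","gouge_pale","gouge_dark","mallet","glue","mug"]:
    print(t,[(round(float(d["conf"]),2),np.round(d["extent"]).astype(int).tolist()) for d in cut_out(c,t)])
E
```

```text
pics
{'clock': 0.0, 'joint_positions': [1.523, 0.502, -0.427, 1.551, 0.221, 1.138, -0.21], 'qd': [-0.001, -0.001, 0.0, -0.001, 0.0, 0.001, 0.001], 'tau': [0.0, -56.66, -5.817, -27.911, -0.069, 0.031, 0.0], 'position': [198.487, -618.194, 225.371], 'ee_rot': [0.988, 0.155, -0.0, -0.001], 'force': [0.241, -0.844, 0.079], 'moment': [-0.014, -0.003, -0.033], 'grasp_force': 0.0, 'width': 0.999}
scene {'intrinsics': [[599.908, 0.0, 325.504], [0.0, 599.908, 247.059], [0.0, 0.0, 1.0]], 'view': [[0.009, 1.0, 0.012, 142.664], [-0.779, -0.001, 0.627, 365.641], [0.627, -0.015, 0.779, -2041.294], [0.0, 0.0, 0.0, 1.0]]}
viewer [(0.85, [239, 203, 342, 286])]
screen [(0.77, [250, 215, 333, 266])]
screen_tab [(0.66, [249, 216, 331, 262]), (0.39, [139, 200, 212, 253])]
tray [(0.6, [242, 206, 343, 288])]
crate [(0.83, [395, 208, 525, 306])]
gouge_red [(0.59, [413, 228, 430, 277])]
gouge_black [(0.6, [455, 222, 469, 269])]
gouge_pale [(0.62, [472, 228, 497, 275]), (0.16, [239, 203, 338, 285])]
gouge_dark [(0.89, [423, 179, 474, 199]), (0.85, [437, 224, 448, 273])]
mallet [(0.83, [140, 201, 210, 251])]
g
[... 234 characters left out ...]
 [-0.394, 0.496, 0.773, -943.834], [0.0, 0.0, 0.0, 1.0]]}
viewer [(0.83, [276, 174, 440, 315])]
screen [(0.88, [293, 180, 382, 247]), (0.36, [123, 401, 208, 446])]
screen_tab [(0.94, [291, 181, 385, 249]), (0.53, [419, 142, 507, 192])]
tray [(0.57, [274, 177, 444, 312]), (0.25, [417, 142, 509, 194])]
crate [(0.7, [77, 282, 299, 479])]
gouge_red [(0.55, [198, 327, 273, 377]), (0.41, [178, 191, 224, 241])]
gouge_black [(0.58, [162, 366, 236, 437])]
gouge_pale [(0.68, [122, 402, 208, 448])]
gouge_dark [(0.98, [186, 344, 252, 406]), (0.8, [293, 452, 344, 478])]
mallet [(0.62, [416, 142, 510, 196]), (0.4, [187, 346, 250, 407])]
glue [(0.69, [130, 217, 168, 277])]
mug [(0.7, [293, 177, 383, 248])]
```

```bash
python3 - <<'E'
import cv2
a=cv2.imread("pics/a.png");b=cv2.imread("pics/b.png")
cv2.imwrite("pics/a2.png",cv2.resize(a[170:370,220:540],(800,500),interpolation=cv2.INTER_CUBIC))
cv2.imwrite("pics/b2.png",cv2.resize(b[130:480,60:526],(800,600),interpolation=cv2.INTER_CUBIC))
E
```

```text
(no output)
```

View pics/a2.png

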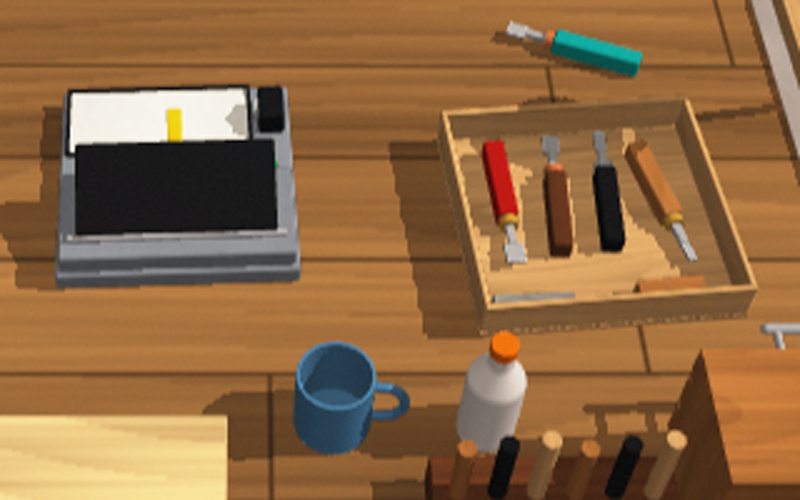

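View pics/b2.png

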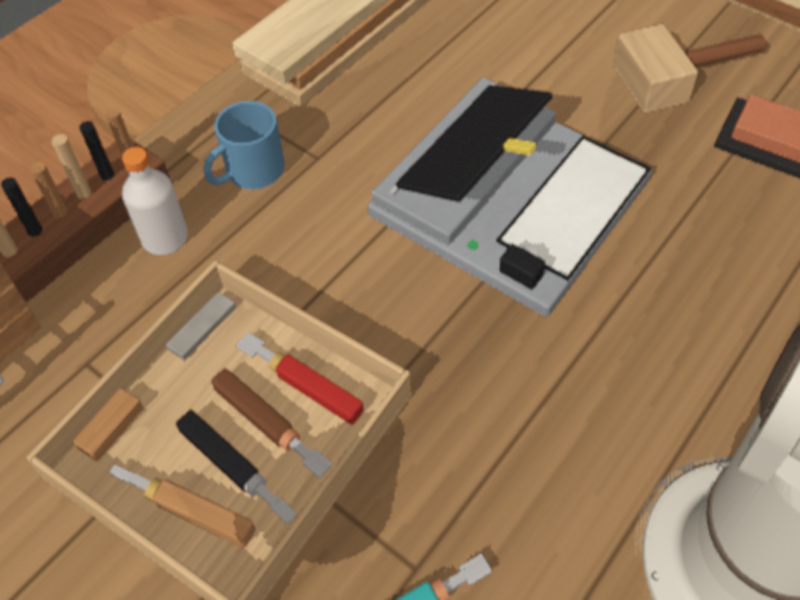

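```bash
cat > h.py <<'E'
from station import *
import cv2,numpy as np
from scipy import ndimage
from scipy.optimize import least_squares
def cal(c):
    k=calibration(c);return np.array(k["intrinsics"]),np.array(k["view"])
def ray(C,uv):
    K,V=C;p=np.linalg.inv(K)@[uv[0],uv[1],1];d=V[:3,:3].T@[p[0],-p[1],-p[2]]
    return -V[:3,:3].T@V[:3,3],d
def plane(C,uv,z):
    o,d=ray(C,uv);return o+d*(z-o[2])/d[2]
def proj(C,P):
    K,V=C;q=np.atleast_2d(P)@V[:3,:3].T+V[:3,3];q=q*[1,-1,-1];q=q@K.T;return q[:,:2]/q[:,2:]
def tri(obs):
    A=np.zeros((3,3));b=np.zeros(3)
    for C,uv in obs:
        o,d=ray(C,uv);d=d/np.linalg.norm(d);M=np.eye(3)-np.outer(d,d);A+=M;b+=M@o
    P=np.linalg.solve(A,b);return P,[np.round(np.linalg.norm(proj(C,P)[0]-uv),1) for C,uv in obs]
def mask(img,kind):
    h=cv2.cvtColor(img,cv2.COLOR_RGB2HSV).astype(int);H,S,v=h[...,0],h[...,1],h[...,2]
    m={"red":((H<6)|(H>174))&(S>190)&(v>90),"yellow":(H>22)&(H<32)&(S>170)&(v>120),"white":(S<25)&(v>190)}[kind]
    return m
def big(m,box=None):
    if box is not None:
        t=np.zeros_like(m);l,tp,r,b=[int(x) for x in box];t[tp:b,l:r]=1;m=m&t
    L,n=ndimage.label(m)
    if n==0:return None
    s=ndimage.sum(m,L,range(1,n+1));return L==1+np.argmax(s)
def cen(m):
    y,x=np.nonzero(m);return np.array([x.mean(),y.mean()])
def rect(C,m,z):
    y,x=np.nonzero(m);P=np.array([plane(C,(u,w),z)[:2] for u,w in zip(x,y)]).astype(np.float32)
    return cv2.minAreaRect(P)
E
python3 - <<'E'
from h import *
I={c:cv2.imread(f)[:,:,::-1].copy() for c,f in(("scene","pics/a.png"),("side","pics/b.png"))}
C={c:cal(c) for c in I}
vb={"scene":[239,203,345,288],"side":[276,174,444,315]}
rb={"scene":[405,220,440,285],"side":[190,320,280,385]}
for k,bx in(("yellow",vb),("red",rb)):
    M={c:big(mask(I[c],k),bx[c]) for c in I}
    print(k,[m.sum() for m in M.values()],[cen(m) for m in M.values()],tri([(C[c],cen(M[c])) for c in I]))
    if k=="red":
        for c in I: print(c,rect(C[c],M[c],22))
for c in I:
    m=big(mask(I[c],"white"),vb[c]);print(c,m.sum(),rect(C[c],m,25),cv2.boxPoints(rect(C[c],m,25)).round().tolist())
print(calibration("wrist"))
E
```

```text
Traceback (most recent call last):
AttributeError: 'NoneType' object has no attribute 'sum'
```

```bash
sed -i 's/(H>22)&(H<32)&(S>170)&(v>120)/(H>19)\&(H<34)\&(S>170)\&(v>120)/' h.py; python3 - <<'E'
from h import *
I={c:cv2.imread(f)[:,:,::-1].copy() for c,f in(("scene","pics/a.png"),("side","pics/b.png"))}
h=cv2.cvtColor(I["scene"],cv2.COLOR_RGB2HSV);print(h[220,289],h[250,420])
h=cv2.cvtColor(I["side"],cv2.COLOR_RGB2HSV);print(h[215,362],h[357,246],h[246,394])
C={c:cal(c) for c in I}
vb={"scene":[239,203,345,288],"side":[276,174,444,315]}
rb={"scene":[405,220,440,285],"side":[190,320,280,385]}
for k,bx in(("yellow",vb),("red",rb)):
    M={c:big(mask(I[c],k),bx[c]) for c in I}
    if any(m is None for m in M.values()): print("none",k);continue
    print(k,[m.sum() for m in M.values()],[cen(m) for m in M.values()],tri([(C[c],cen(M[c])) for c in I]))
    if k=="red":
        for c in I: print(c,rect(C[c],M[c],22))
for c in I:
    m=big(mask(I[c],"white"),vb[c])
    if m is not None:print(c,m.sum(),rect(C[c],m,25),cv2.boxPoints(rect(C[c],m,25)).round().tolist())
print(calibration("wrist"))
E
```

```text
[ 26 231 240] [  1 228 191]
[ 25 159 209] [  2 190 180] [ 21  18 229]
none yellow
red [np.int64(231), np.int64(28)] [array([419.77922078, 240.40692641]), array([266.5, 371. ])] (array([431.36983768, 123.89844325,  -9.03777647]), [np.float64(3.5), np.float64(5.4)])
scene ((461.78912353515625, 125.36968994140625), (109.68415069580078, 23.57174301147461), 3.23345947265625)
side ((416.25555419921875, 124.86599731445312), (6.598402500152588, 19.35429573059082), 8.348708152770996)
scene 1138 ((375.525146484375, -272.986572265625), (83.25914764404297, 205.99256896972656), 3.0309019088745117) [[329.0, -172.0], [339.0, -378.0], [423.0, -374.0], [412.0, -168.0]]
side 2918 ((381.3828125, -271.9534606933594), (93.62749481201172, 204.88711547851562), 2.250124216079712) [[331.0, -171.0], [339.0, -376.0], [432.0, -372.0], [424.0, -168.0]]
{'intrinsics': array([[364.47312892,   0.        , 324.64266719],
       [  0.        , 364.47312892, 236.6113476 ],
       [  0.        ,   0.        ,   1.        ]]), 'view': array([[ 3.05520236e-01, -9.52185035e-01,  1.02185967e-03,
        -6.50289788e+02],
       [ 9.09460634e-01,  2.91493391e-01, -2.96501194e-01,
         3.44480371e+01],
       [ 2.82026134e-01,  9.15164557e-02,  9.55031936e-01,
        -3.90069732e+02],
       [ 0.00000000e+00,  0.00000000e+00,  0.00000000e+00,
         1.00000000e+00]])}
```

```bash
sed -i 's/(S>170)&(v>120)/(S>135)\&(v>120)/; s/(S>190)&(v>90)/(S>165)\&(v>80)/' h.py; python3 - <<'E'
from h import *
I={c:cv2.imread(f)[:,:,::-1].copy() for c,f in(("scene","pics/a.png"),("side","pics/b.png"))}
C={c:cal(c) for c in I}
vb={"scene":[239,203,345,288],"side":[276,174,444,315]}
rb={"scene":[405,220,440,285],"side":[190,320,280,385]}
for k,bx in(("yellow",vb),("red",rb)):
    M={c:big(mask(I[c],k),bx[c]) for c in I}
    print(k,[m.sum() for m in M.values()],[cen(m) for m in M.values()],tri([(C[c],cen(M[c])) for c in I]))
    for c in I: print(c,rect(C[c],M[c],22))
# screen panel corners (pixel, from crops)
s=lambda u,v:(220+u*.4,170+v*.4); d=lambda u,v:(60+u*466/800,130+v*350/600)
for n,p,q in(("hinge+y",s(279,230),d(458,198)),("hinge-y?",s(76,234),d(552,93)),):pass
for n,p,q in(("free+y",s(277,140),d(458,198)),("body rear +y top",s(300,270),d(372,208)),("body rear -y",s(57,277),d(487,80)),("lensfront",s(288,88),d(548,308))):
    print(n,np.round(plane(C["scene"],p,25)),np.round(plane(C["side"],q,25)))
E
```

```text
yellow [np.int64(74), np.int64(121)] [array([289.36486486, 220.24324324]), array([362.04958678, 215.01652893])] (array([ 458.69244514, -248.09038145,  104.61256972]), [np.float64(0.2), np.float64(0.2)])
scene ((384.2585754394531, -253.1038360595703), (47.87770462036133, 14.851401329040527), 1.801222324371338)
side ((496.95269775390625, -312.6874084472656), (41.96922302246094, 22.258846282958984), 22.121715545654297)
red [np.int64(247), np.int64(758)] [array([419.55060729, 240.49392713]), array([245.90237467, 356.54221636])] (array([465.5292253 , 125.52886323,  24.73796371]), [np.float64(0.4), np.float64(0.6)])
scene ((463.12298583984375, 124.26251220703125), (112.18367004394531, 26.35392189025879), 2.9255361557006836)
side ((468.33782958984375, 125.61064910888672), (114.11094665527344, 27.818801879882812), 3.7340309619903564)
free+y [ 410. -131.   25.] [ 506. -187.   25.]
body rear +y top [ 599. -108.   25.] [ 584. -106.   25.]
body rear -y [ 608. -374.   25.] [ 604. -389.   25.]
lensfront [ 327. -117.   25.] [ 321. -117.   25.]
```

{"method": "drive_tool", "body": {
  "rows": [
    {"xyz": [0,0,0],"turn": [0,0,0.133],"gripper": 1},
    {"xyz": [0,0,0],"turn": [0,0,0.133],"gripper": 1},
    {"xyz": [24,-39,-5],"turn": [0,0,0],"gripper": 1},
    {"xyz": [24,-39,-5],"turn": [0,0,0],"gripper": 1},
    {"xyz": [24,-39,-5],"turn": [0,0,0],"gripper": 1},
    {"xyz": [24,-39,-5],"turn": [0,0,0],"gripper": 1},
    {"xyz": [24,-39,-5],"turn": [0,0,0],"gripper": 1},
    {"xyz": [24,-39,-5],"turn": [0,0,0],"gripper": 1},
    {"xyz": [24,-39,-5],"turn": [0,0,0],"gripper": 1},
    {"xyz": [24,-39,-5],"turn": [0,0,0],"gripper": 1},
    {"xyz": [24,-39,-5],"turn": [0,0,0],"gripper": 1},
    {"xyz": [0,0,0],"turn": [0,0,0],"gripper": 1}
  ]
}}

```text
clock: 2.8
position: [401.3, -254.9, 272.4]
ee_rot: [1.0, 0.026, 0.001, 0.0]
force: [-0.4, -0.5, -0.5]
width: 0.998
grasp_force: 0.0
```

```bash
cat >> h.py <<'E'
from scipy.spatial.transform import Rotation as Ro
def rel(p,yaw):
    o=get_obs();R=Ro.from_quat(o["ee_rot"]);T=Ro.from_euler("z",yaw)*Ro.from_quat([1,0,0,0])
    t=(R.inv()*T).as_rotvec();d=np.array(p)-o["position"]
    print("at",np.round(o["position"],1),"clk",round(o["clock"],2),"turn",np.round(t,3),"xyz now",np.round(R.inv().apply(d),1),"xyz after turn",np.round(T.inv().apply(d),1),"F",np.round(o["force"],1),"w",round(float(o["width"]),3),"gf",o["grasp_force"])
def wrist(f):
    C=cal("wrist");im=camera("wrist");cv2.imwrite("pics/"+f,im[:,:,::-1]);return C,im
E
python3 - <<'E'
from h import *
C,im=wrist("w1.png")
rel([451,-249,150],0.045)
m=big(mask(im,"yellow"));w=big(mask(im,"white"))
print(cen(m),m.sum(),rect(C,m,104.6),w.sum(),rect(C,w,25),cv2.boxPoints(rect(C,w,25)).round(1).tolist())
a=cv2.imread("pics/a.png")[:,:,::-1];b=cv2.imread("pics/b.png")[:,:,::-1]
print(tri([(C,cen(m)),(cal("scene"),np.array([289.36,220.24])),(cal("side"),np.array([362.05,215.02]))]))
E
```

```text
at [ 399.9 -257.2  272. ] clk 2.85 turn [ 0.001 -0.001  0.004] xyz now [ 51.4  -5.8 122. ] xyz after turn [ 51.5  -5.9 122. ] F [-0.6 -0.9 -0.3] w 1.001 gf 0.0
[320.83606557 151.70996217] 793 ((460.1750183105469, -247.8956756591797), (38.47236633300781, 15.961832046508789), 1.7634081840515137) 13886 ((382.4291687011719, -272.3900451660156), (94.73084259033203, 207.1707305908203), 2.317606210708618) [[330.8999938964844, -170.8000030517578], [339.29998779296875, -377.79998779296875], [433.8999938964844, -374.0], [425.6000061035156, -167.0]]
(array([ 459.38829245, -248.20461405,  104.66701872]), [np.float64(1.2), np.float64(0.3), np.float64(0.3)])
```

View pics/w1.png

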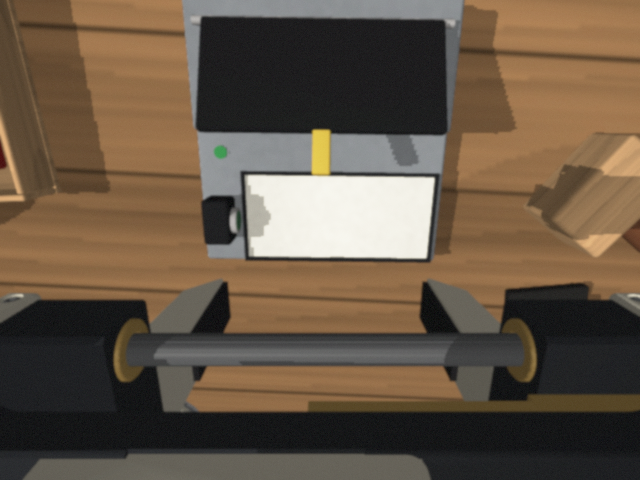

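{"method": "drive_tool", "body": {
  "rows": [
    {"xyz": [26,-3.2,0],"turn": [0,0,0.004],"gripper": 0},
    {"xyz": [26,-3.2,20],"turn": [0,0,0],"gripper": 0},
    {"xyz": [0,0,40],"turn": [0,0,0],"gripper": 0},
    {"xyz": [0,0,40],"turn": [0,0,0],"gripper": 0},
    {"xyz": [0,0,35],"turn": [0,0,0],"gripper": 0},
    {"xyz": [0,0,18],"turn": [0,0,0],"gripper": 0},
    {"xyz": [0,0,5],"turn": [0,0,0],"gripper": 0},
    {"xyz": [0,0,0],"turn": [0,0,0],"gripper": 0}
  ]
}}

```text
clock: 3.85
position: [451.0, -250.5, 114.1]
ee_rot: [1.0, 0.02, 0.0, 0.0]
force: [0.1, 0.1, -0.5]
width: 0.502
grasp_force: 0.0
```

```bash
python3 - <<'E'
from h import *
C,im=wrist("w2.png")
rel([451.4,-248.5,114.1],0.04)
m=big(mask(im,"yellow"));print(cen(m),proj(C,[[459.4,-248.2,104.7],[451.4,-248.5,108.1]]),m.sum())
E
```

```text
at [ 451.3 -250.5  114.5] clk 3.9 turn [ 0.001 -0.002  0.001] xyz now [ 0.1 -2.   0.4] xyz after turn [ 0.1 -2.   0.4] F [ 0.4  0.1 -0.4] w 0.503 gf 0.0
[322.66253444 280.62488522] [[321.62513168 279.69812405]
 [321.57763278 297.43819933]] 2178
```

View pics/w2.png

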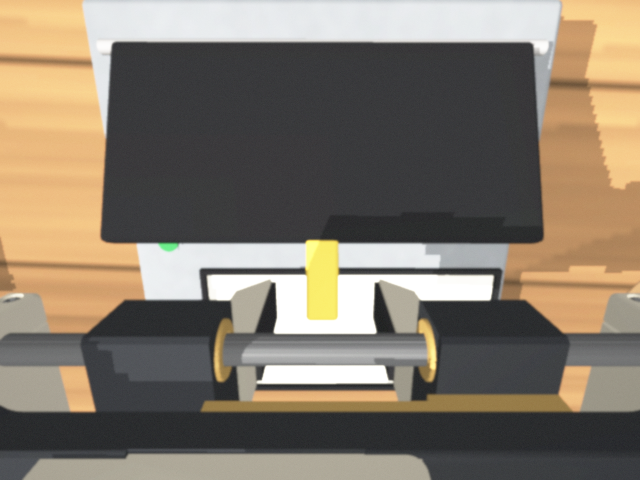

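{"method": "drive_tool", "body": {
  "rows": [
    {"xyz": [0,-1.5,0],"turn": [0,0,0],"gripper": -0.4},
    {"xyz": [0,0,0],"turn": [0,0,0],"gripper": -0.5},
    {"xyz": [0,0,0],"turn": [0,0,0],"gripper": -0.8},
    {"xyz": [0,0,0],"turn": [0,0,0],"gripper": -1},
    {"xyz": [0,0,0],"turn": [0,0,0],"gripper": -1},
    {"xyz": [0,0,0],"turn": [0,0,0],"gripper": -1}
  ],
  "force": 20
}}

```text
clock: 4.65
position: [450.6, -249.0, 113.7]
ee_rot: [1.0, 0.02, 0.0, 0.0]
force: [0.0, -3.4, 2.1]
width: 0.152
grasp_force: 20.0
```

```bash
python3 - <<'E'
from h import *
rel([451.4,-248.5,114.1],0.04)
a=np.linspace(.389,1.83,13);x=-132*np.cos(a);z=132*np.sin(a)
print(np.round(np.c_[np.diff(x),-np.diff(z)],1).tolist())
E
```

```text
at [ 450.6 -249.   113.7] clk 4.65 turn [ 0.001 -0.     0.   ] xyz now [ 0.8 -0.5 -0.4] xyz after turn [ 0.8 -0.5 -0.4] F [ 0.  -3.4  2.1] w 0.152 gf 20.001036822795868
[[6.9, -14.3], [8.5, -13.3], [10.1, -12.2], [11.5, -10.9], [12.7, -9.5], [13.7, -7.9], [14.6, -6.2], [15.2, -4.4], [15.6, -2.5], [15.8, -0.6], [15.8, 1.3], [15.5, 3.1]]
```

{"method": "drive_tool", "body": {
  "rows": [
    {"xyz": [7,0,-14.3],"turn": [0,0,0],"gripper": -1},
    {"xyz": [8.5,0,-13.3],"turn": [0,0,0],"gripper": -1},
    {"xyz": [10.1,0,-12.2],"turn": [0,0,0],"gripper": -1},
    {"xyz": [11.5,0,-10.9],"turn": [0,0,0],"gripper": -1},
    {"xyz": [12.7,0,-9.5],"turn": [0,0,0],"gripper": -1},
    {"xyz": [13.7,0,-7.9],"turn": [0,0,0],"gripper": -1},
    {"xyz": [14.6,0,-6.2],"turn": [0,0,0],"gripper": -1},
    {"xyz": [15.2,0,-4.4],"turn": [0,0,0],"gripper": -1},
    {"xyz": [15.6,0,-2.5],"turn": [0,0,0],"gripper": -1},
    {"xyz": [15.8,0,-0.6],"turn": [0,0,0],"gripper": -1},
    {"xyz": [15.8,0,1.3],"turn": [0,0,0],"gripper": -1},
    {"xyz": [15.5,0,3.1],"turn": [0,0,0],"gripper": -1}
  ]
}}

```text
clock: 6.15
position: [608.6, -242.6, 193.6]
ee_rot: [1.0, 0.02, 0.002, 0.001]
force: [-1.1, -4.4, 7.6]
width: 0.132
grasp_force: 20.0
```

{"method": "drive_tool", "body": {
  "rows": [
    {"xyz": [0,0,0],"turn": [0,0,0],"gripper": -1},
    {"xyz": [0,0,0],"turn": [0,0,0],"gripper": -1}
  ]
}}

```text
clock: 6.4
position: [609.7, -242.5, 193.5]
ee_rot: [1.0, 0.02, 0.003, 0.001]
force: [3.2, -4.6, 4.3]
width: 0.138
grasp_force: 20.0
```

```bash
python3 - <<'E'
from h import *
# hold at 1.83: hinge + 33.7 fwd, z 58+127.6+6
rel([573.4+33.7,-243.6+1.3,191.6],0.04)
p=get_obs()["position"];v=p-[573.4,-243.6,64];print("angle",np.arctan2(v[2],-v[0]),np.hypot(v[0],v[2]))
E
```

```text
at [ 609.7 -242.5  193.5] clk 6.4 turn [ 0.002 -0.006  0.001] xyz now [-2.6 -0.3  1.8] xyz after turn [-2.6 -0.3  1.9] F [ 3.2 -4.6  4.3] w 0.138 gf 20.002684593200684
angle 1.844066951804038 134.44363335621273
```

{"method": "drive_tool", "body": {
  "rows": [
    {"xyz": [0,0,0],"turn": [0,0,0],"gripper": -0.4},
    {"xyz": [0,0,0],"turn": [0,0,0],"gripper": 0},
    {"xyz": [0,0,0],"turn": [0,0,0],"gripper": 0},
    {"xyz": [0,0,-20],"turn": [0,0,0],"gripper": 0},
    {"xyz": [0,0,-40],"turn": [0,0,0],"gripper": 0},
    {"xyz": [0,0,-40],"turn": [0,0,0],"gripper": 0},
    {"xyz": [-40,0,0],"turn": [0,0,0],"gripper": 0},
    {"xyz": [-50,0,0],"turn": [0,0,0],"gripper": 0},
    {"xyz": [0,0,0],"turn": [0,0,0],"gripper": 0}
  ]
}}

```text
clock: 7.52
position: [513.0, -246.5, 291.9]
ee_rot: [1.0, 0.019, -0.001, 0.001]
force: [0.1, 0.2, 0.2]
width: 0.498
grasp_force: 0.0
```

```bash
python3 - <<'E'
from h import *
C,im=wrist("w3.png");I={"wrist":im};K={"wrist":C}
for c in("scene","side"): I[c]=camera(c);K[c]=cal(c);cv2.imwrite(f"pics/3{c}.png",I[c][:,:,::-1])
obs=[]
for c in I:
    m=big(mask(I[c],"yellow"))
    if m is not None: print(c,m.sum(),cen(m));obs.append((K[c],cen(m)))
print([tri([a,b]) for i,a in enumerate(obs) for b in obs[i+1:]])
P,e=tri(obs);v=P-[573.4,-243.6,58];x=v[0]+.04*v[1];print(P,e,np.arctan2(v[2],-x),np.hypot(x,v[2]))
for c in I:print(c,proj(K[c],[P])) 
rel([465,126,220],0.06)
t=np.hstack([I["side"][130:430,180:480],im[60:360,180:480]]);cv2.imwrite("pics/3v.png",t[:,:,::-1])
E
```

```text
wrist 572 [323.90559441 120.61888112]
scene 56 [289.10714286 240.67857143]
side 148 [309.70945946 164.2027027 ]
[(array([ 597.07885357, -242.54927036,  183.80546096]), [np.float64(0.2), np.float64(0.1)]), (array([ 596.7487158 , -242.9853716 ,  177.29065439]), [np.float64(0.7), np.float64(0.2)]), (array([ 594.47871133, -241.96503243,  179.91110599]), [np.float64(0.3), np.float64(0.4)])]
[ 595.61976372 -242.32884609  179.97357108] [np.float64(2.3), np.float64(0.5), np.float64(0.6)] 1.751392525183703 123.9900484166284
wrist [[323.31072825 122.81545966]]
scene [[289.20787876 241.196874  ]]
side [[309.70639884 163.65251483]]
at [ 517.6 -245.6  292.2] clk 7.67 turn [ 0.001 -0.002 -0.019] xyz now [ -37.5 -373.5   71.8] xyz after turn [ -30.2 -374.1   72.2] F [ 0.3 -0.5  0.2] w 0.501 gf 0.0
```

View pics/3v.png

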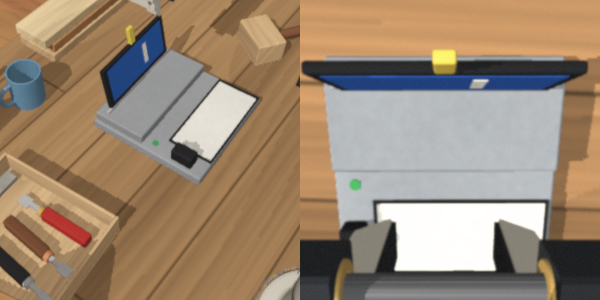

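```bash
cat >> h.py <<'E'
def tabcen(C,hx,hy,a,yaw=.04):
    e=np.array([-np.cos(a),0,np.sin(a)]);n=np.array([np.sin(a),0,np.cos(a)])
    B=[r*e+np.array([0,y,0])+t*n for r in(105,143) for y in(-8,8) for t in(-5,5)]
    P=np.array(B)@Ro.from_euler("z",yaw).as_matrix().T+[hx,hy,58]
    h=cv2.convexHull(proj(C,P).astype(np.float32));m=cv2.moments(h);return np.array([m["m10"],m["m01"]])/m["m00"]-.5*0
E
python3 - <<'E'
from h import *
S,D,W=cal("scene"),cal("side"),cal("wrist")
o0=[(S,[289.36,220.24],.35),(D,[362.05,215.02],.5)]
o1=[(W,[323.9,120.6],.7),(S,[289.1,240.7],.35),(D,[309.7,164.2],.5)]
w=lambda C:1.
def f(q):
    r=[]
    for o,a in((o0,q[2]),(o1,q[3])):
        for C,uv,s in o: r+=list((tabcen(C,q[0],q[1],a)-uv))
    return np.array(r+[(q[0]-573.4)/3])
s=least_squares(f,[573,-243,.39,1.8]);print(s.x,np.round(s.fun,1),np.degrees(s.x[3]))
J=s.jac;print(np.sqrt(np.diag(np.linalg.inv(J.T@J))))
E
```

```text
[ 5.73572966e+02 -2.42783189e+02  3.77465678e-01  1.79114020e+00] [ 0.4  0.3  0.2  0.4  0.4  1.   0.3  2.2 -2.1 -1.1  0.1] 102.62477397718143Traceback (most recent call last):
  File "<stdin>", line 12, in <module>
    ainv = _umath_linalg.inv(a, signature=signature)
    raise LinAlgError("Singular matrix")
numpy.linalg.LinAlgError: Singular matrix
```

{"method": "drive_tool", "body": {
  "rows": [
    {"xyz": [-8,-47,0],"turn": [0,0,0],"gripper": 0},
    {"xyz": [-8,-47,0],"turn": [0,0,0],"gripper": 0},
    {"xyz": [-8,-47,0],"turn": [0,0,0],"gripper": 0},
    {"xyz": [-8,-47,10],"turn": [0,0,0],"gripper": 0},
    {"xyz": [-8,-47,10],"turn": [0,0,0],"gripper": 0},
    {"xyz": [-8,-47,10],"turn": [0,0,0],"gripper": 0},
    {"xyz": [-8,-47,15],"turn": [0,0,0],"gripper": 0},
    {"xyz": [-8,-46,15],"turn": [0,0,0],"gripper": 0},
    {"xyz": [0,0,0],"turn": [0,0,-0.019],"gripper": 0},
    {"xyz": [0,0,0],"turn": [0,0,0],"gripper": 0}
  ]
}}

```text
clock: 8.93
position: [438.0, 127.2, 231.3]
ee_rot: [1.0, 0.031, 0.0, -0.0]
force: [0.8, -0.4, -0.9]
width: 0.502
grasp_force: 0.0
```

```bash
python3 - <<'E'
from h import *
C,im=wrist("w4.png");m=big(mask(im,"red"));print(m.sum(),cen(m))
a=cv2.imread("pics/3side.png")[:,:,::-1].copy();b=cv2.imread("pics/3scene.png")[:,:,::-1].copy()
ms=big(mask(a,"red"),[190,320,280,385]);mc=big(mask(b,"red"),[405,220,440,285])
print(tri([(C,cen(m)),(cal("side"),cen(ms)),(cal("scene"),cen(mc))]))
for z in(20,33):print(z,rect(C,m,z))
# screen angle from the panel outline, scene+side masks
def pan(C,a):
    e=np.array([-np.cos(a),0,np.sin(a)]);n=np.array([np.sin(a),0,np.cos(a)])
    B=[r*e+np.array([0,y,0])+t*n for r in(0,105) for y in(-110,110) for t in(-5.5,5.5)]
    P=np.array(B)@Ro.from_euler("z",.04).as_matrix().T+[573.5,-243.2,58]
    o=np.zeros((480,640),np.uint8);cv2.fillConvexPoly(o,cv2.convexHull(proj(C,P).round().astype(np.int32)),1);return o>0
for c in("scene","side"):
    camera(c);r=cut_out(c,"screen");M=r[0]["pixels"];print(c,r[0]["conf"],r[0]["extent"])
    K=cal(c);print([(g,round((pan(K,np.radians(g))&M).sum()/(pan(K,np.radians(g))|M).sum(),3)) for g in range(94,118,2)])
E
```

```text
2461 [329.99512393 173.57456319]
(array([468.83012023, 124.98550193,  24.40360056]), [np.float64(4.6), np.float64(1.4), np.float64(1.1)])
20 ((469.9667053222656, 124.1058578491211), (110.10623168945312, 22.4211483001709), 3.2479658126831055)
33 ((471.73992919921875, 124.40684509277344), (106.21958923339844, 21.629703521728516), 3.247964382171631)
scene 0.97 [247.9, 238.4, 333.5, 267.9]
[(94, np.float64(0.777)), (96, np.float64(0.804)), (98, np.float64(0.831)), (100, np.float64(0.859)), (102, np.float64(0.901)), (104, np.float64(0.836)), (106, np.float64(0.788)), (108, np.float64(0.745)), (110, np.float64(0.68)), (112, np.float64(0.615)), (114, np.float64(0.572)), (116, np.float64(0.485))]
side 0.59 [281.9, 144.8, 346.8, 233.1]
[(94, np.float64(0.811)), (96, np.float64(0.868)), (98, np.float64(0.895)), (100, np.float64(0.891)), (102, np.float64(0.863)), (104, np.float64(0.835)), (106, np.float64(0.81)), (108, np.float64(0.785)), (110, np.float64(0.768)), (112, np.float64(0.743)), (114, np.float64(0.724)), (116, np.float64(0.704))]
```

View pics/w4.png

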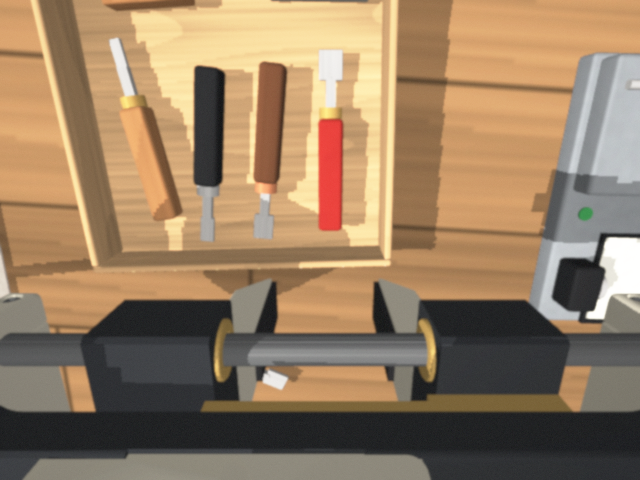

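```bash
python3 - <<'E'
from h import *
for c,bx in(("scene",[270,225,310,260]),("side",[290,130,330,190])):
    im=cv2.imread(f"pics/3{c}.png")[:,:,::-1].copy();h=cv2.cvtColor(im,cv2.COLOR_RGB2HSV).astype(int)
    m=big((h[...,0]>20)&(h[...,0]<36)&(h[...,1]>150)&(h[...,2]>35),bx)
    y,x=np.nonzero(m);print(c,m.sum(),cen(m),[x.min(),y.min(),x.max()+1,y.max()+1])
    C=cal(c)
    for g in(98,101,104,107):
        a=np.radians(g);e=np.array([-np.cos(a),0,np.sin(a)]);n=np.array([np.sin(a),0,np.cos(a)])
        B=np.array([r*e+np.array([0,yy,0])+t*n for r in(105,143) for yy in(-8,8) for t in(-5,5)])
        q=proj(C,B@Ro.from_euler("z",.04).as_matrix().T+[573.5,-243.2,58]).astype(np.float32)
        H=cv2.convexHull(q);print(g,round(cv2.contourArea(H)),tabcen(C,573.5,-243.2,a).round(1),q.min(0).round(1),q.max(0).round(1))
s=cv2.imread("pics/3scene.png")[210:290,240:350];d=cv2.imread("pics/3side.png")[125:245,270:380]
cv2.imwrite("pics/3z.png",np.hstack([cv2.resize(s,(440,320),interpolation=0),cv2.resize(d,(293,320),interpolation=0)]))
E
```

```text
scene 70 [288.78571429 241.28571429] [np.int64(286), np.int64(236), np.int64(293), np.int64(247)]
98 72 [289.2 239.4] [285.7 233.8] [292.6 245.1]
101 68 [289.2 241.7] [285.8 236.3] [292.6 247.1]
104 64 [289.2 243.9] [285.8 238.9] [292.7 249. ]
107 60 [289.3 246.3] [285.9 241.6] [292.7 251. ]
side 129 [309.9379845  164.74418605] [np.int64(306), np.int64(156), np.int64(315), np.int64(175)]
98 144 [311.5 164.2] [306.3 154.3] [316.7 174.1]
101 147 [309.1 163.4] [303.5 153.5] [314.6 173.3]
104 149 [306.7 162.7] [300.7 152.9] [312.5 172.6]
107 151 [304.3 162.2] [298.  152.4] [310.5 172. ]
```

View pics/3z.png

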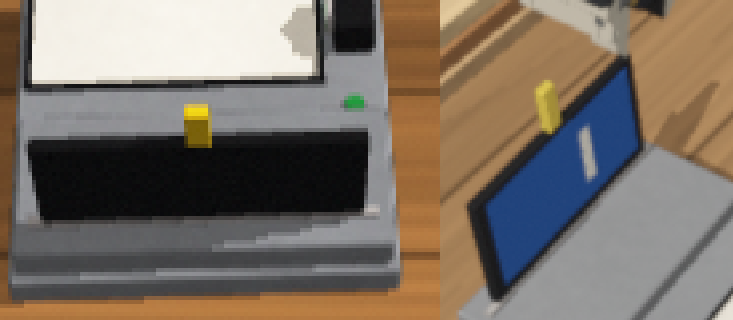

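```bash
python3 - <<'E'
from h import *
print(tri([(cal("scene"),np.array([333,262.7])),(cal("side"),np.array([291,237.7]))]))
for s in(1,-1):
  P=np.array([573.5-.04*112*s,-243.2+112*s,58]);print(proj(cal("scene"),[P]),proj(cal("side"),[P]))
E
```

```text
(array([ 567.38862246, -131.57935071,   56.81303436]), [np.float64(1.6), np.float64(2.0)])
[[331.80148666 262.08273365]] [[288.57747909 238.12705197]]
[[249.34467343 264.66653903]] [[344.94927357 179.07428124]]
```

{"method": "drive_tool", "body": {
  "rows": [
    {"xyz": [0,0,-40],"turn": [0,0,0.019],"gripper": 0},
    {"xyz": [16,47,-20],"turn": [0,0,0],"gripper": 0},
    {"xyz": [19,47,0],"turn": [0,0,0],"gripper": 0},
    {"xyz": [19,47,0],"turn": [0,0,0],"gripper": 0},
    {"xyz": [19,47,0],"turn": [0,0,0],"gripper": 0},
    {"xyz": [19,47,0],"turn": [0,0,0],"gripper": 0},
    {"xyz": [19,47,0],"turn": [0,0,0],"gripper": 0},
    {"xyz": [19,47,0],"turn": [0,0,0],"gripper": 0},
    {"xyz": [20,46,0],"turn": [0,0,0],"gripper": 0},
    {"xyz": [0,0,0],"turn": [0,0,0],"gripper": 0}
  ]
}}

```text
clock: 10.42
position: [601.9, -248.9, 289.4]
ee_rot: [1.0, 0.016, -0.001, 0.001]
force: [-0.2, -0.7, -0.1]
width: 0.498
grasp_force: 0.0
```

```bash
python3 - <<'E'
from h import *
rel([602,-242.3,194],.04)
C,im=wrist("w5.png");m=big(mask(im,"yellow"))
if m is not None:
  print(m.sum(),cen(m))
  for g in(99,102,105):print(g,tabcen(C,573,-243,np.radians(g)))
E
```

```text
at [ 601.9 -248.9  289.4] clk 10.43 turn [ 0.001  0.001 -0.008] xyz now [ 0.5 -6.7 95.4] xyz after turn [ 0.4 -6.6 95.4] F [-0.2 -0.7 -0.1] w 0.498 gf 0.0
332 [316.56024096 242.35843373]
99 [315.51251405 248.72102049]
102 [315.3328662  240.19771534]
105 [315.12473056 231.55958944]
```

{"method": "drive_tool", "body": {
  "rows": [
    {"xyz": [0,-6.6,0],"turn": [0,0,-0.008],"gripper": 0},
    {"xyz": [0,0,35],"turn": [0,0,0],"gripper": 0},
    {"xyz": [0,0,35],"turn": [0,0,0],"gripper": 0},
    {"xyz": [0,0,20],"turn": [0,0,0],"gripper": 0},
    {"xyz": [0,0,5],"turn": [0,0,0],"gripper": -0.4},
    {"xyz": [0,0,0],"turn": [0,0,0],"gripper": -0.8},
    {"xyz": [0,0,0],"turn": [0,0,0],"gripper": -1},
    {"xyz": [0,0,0],"turn": [0,0,0],"gripper": -1},
    {"xyz": [2,0,0],"turn": [0,0,0],"gripper": -1},
    {"xyz": [3,0,0.7],"turn": [0,0,0],"gripper": -1},
    {"xyz": [2.5,0,0.7],"turn": [0,0,0],"gripper": -1},
    {"xyz": [0,0,0],"turn": [0,0,0],"gripper": -1}
  ],
  "force": 20
}}

```text
clock: 11.98
position: [608.8, -242.3, 195.5]
ee_rot: [1.0, 0.022, 0.0, 0.004]
force: [-0.3, -10.4, -3.1]
width: 0.152
grasp_force: 20.0
```

{"method": "drive_tool", "body": {
  "rows": [
    {"xyz": [0,0,0],"turn": [0,0,0],"gripper": -0.4},
    {"xyz": [0,0,0],"turn": [0,0,0],"gripper": 0},
    {"xyz": [0,0,0],"turn": [0,0,0],"gripper": 0},
    {"xyz": [0,0,-20],"turn": [0,0,0],"gripper": 0},
    {"xyz": [0,0,-40],"turn": [0,0,0],"gripper": 0},
    {"xyz": [0,0,-36],"turn": [0,0,0],"gripper": 0},
    {"xyz": [-9,0,0],"turn": [0,0,0],"gripper": 0},
    {"xyz": [0,0,0],"turn": [0,0,0],"gripper": 0}
  ]
}}

```text
clock: 12.98
position: [600.2, -235.6, 291.3]
ee_rot: [1.0, 0.024, 0.0, 0.0]
force: [0.1, -0.8, -0.2]
width: 0.499
grasp_force: 0.0
```

```bash
python3 - <<'E'
from h import *
rel([490.5,127,230],.057)
C,im=wrist("w6.png");I={"wrist":im}
for c in("scene","side"):I[c]=camera(c)
for c in I:
  h=cv2.cvtColor(I[c],cv2.COLOR_RGB2HSV).astype(int)
  m=big((h[...,0]>20)&(h[...,0]<36)&(h[...,1]>150)&(h[...,2]>35),{"scene":[270,225,310,260],"side":[285,130,330,190],"wrist":[250,100,400,300]}[c])
  print(c,m.sum(),cen(m))
  for g in(99,102,105,108):print(g,tabcen(cal(c),573,-243,np.radians(g)).round(1))
E
```

```text
at [ 600.2 -235.6  291.3] clk 12.97 turn [ 0.001 -0.    -0.008] xyz now [ -91.8 -367.6   61. ] xyz after turn [ -88.8 -368.3   61.3] F [ 0.1 -0.8 -0.2] w 0.499 gf 0.0
wrist 132 [334.92424242 229.5530303 ]
99 [333.9 247.1]
102 [334.  238.5]
105 [334.3 229.9]
108 [334.3 220.3]
scene 70 [288.87142857 243.21428571]
99 [289.3 240. ]
102 [289.3 242.3]
105 [289.3 244.6]
108 [289.4 246.9]
side 133 [308.03759398 164.27819549]
99 [310.9 164. ]
102 [308.4 163.3]
105 [306.  162.7]
108 [303.7 162.2]
```

{"method": "drive_tool", "body": {
  "rows": [
    {"xyz": [-10,-46,0],"turn": [0,0,-0.008],"gripper": 0},
    {"xyz": [-10,-46,0],"turn": [0,0,0],"gripper": 0},
    {"xyz": [-10,-46,0],"turn": [0,0,0],"gripper": 0},
    {"xyz": [-11,-46,0],"turn": [0,0,0],"gripper": 0},
    {"xyz": [-11,-46,10],"turn": [0,0,0],"gripper": 0},
    {"xyz": [-11,-46,20],"turn": [0,0,0],"gripper": 0},
    {"xyz": [-11,-46,30],"turn": [0,0,0],"gripper": 0},
    {"xyz": [-11,-46,30],"turn": [0,0,0],"gripper": 0},
    {"xyz": [0,0,40],"turn": [0,0,0],"gripper": 0},
    {"xyz": [0,0,40],"turn": [0,0,0],"gripper": 0},
    {"xyz": [0,0,0],"turn": [0,0,0],"gripper": 0}
  ]
}}

```text
clock: 14.5
position: [492.1, 126.6, 117.4]
ee_rot: [1.0, 0.029, -0.004, 0.0]
force: [-0.5, -0.2, 0.7]
width: 0.502
grasp_force: 0.0
```

```bash
python3 - <<'E'
from h import *
rel([494.5,126,36],.057)
C,im=wrist("w7.png");m=big(mask(im,"red"));
print(m.sum(),cen(m),rect(C,m,33))
y,x=np.nonzero(m);print(x.min(),x.max(),y.min(),y.max())
cv2.imwrite("pics/7v.png",im[:,:,::-1][100:400,120:520])
E
```

```text
at [492.1 126.6 117.4] clk 14.5 turn [0.    0.008 0.001] xyz now [ 3.   0.7 81.4] xyz after turn [ 2.4  0.7 81.4] F [-0.5 -0.2  0.7] w 0.502 gf 0.0
4137 [326.26661832 264.41962775] ((474.81646728515625, 124.69400024414062), (103.03402709960938, 22.0511417388916), 3.6074776649475098)
310 342 198 332
```

View pics/7v.png

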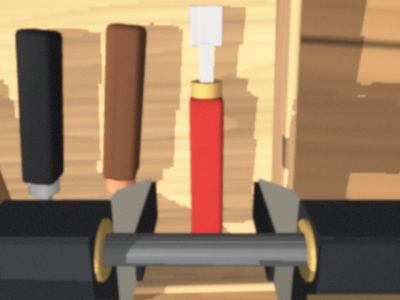

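{"method": "drive_tool", "body": {
  "rows": [
    {"xyz": [2,0.5,30],"turn": [0,0.007,0],"gripper": 0},
    {"xyz": [1,0,30],"turn": [0,0,0],"gripper": 0},
    {"xyz": [0,0,16],"turn": [0,0,0],"gripper": 0},
    {"xyz": [0,0,5],"turn": [0,0,0],"gripper": 0},
    {"xyz": [0,0,0],"turn": [0,0,0],"gripper": -0.3},
    {"xyz": [0,0,0],"turn": [0,0,0],"gripper": -0.5},
    {"xyz": [0,0,0],"turn": [0,0,0],"gripper": -0.8},
    {"xyz": [0,0,0],"turn": [0,0,0],"gripper": -1},
    {"xyz": [0,0,0],"turn": [0,0,0],"gripper": -1}
  ],
  "force": 20
}}

```text
clock: 15.68
position: [498.7, 126.7, 39.6]
ee_rot: [1.0, 0.028, 0.004, -0.0]
force: [0.0, -0.1, -0.3]
width: 0.02
grasp_force: 0.0
```

```bash
python3 - <<'E'
from h import *
rel([494.5,126,36],.057)
C,im=wrist("w8.png");m=big(mask(im,"red"));s=camera("side");cv2.imwrite("pics/8s.png",s[:,:,::-1])
print(m.sum(),cen(m),rect(C,m,33));print(big(mask(s,"red"),[150,280,320,420]).sum())
d=cv2.resize(s[270:450,100:320][:,:,::-1],(366,300))
cv2.imwrite("pics/8v.png",np.hstack([im[:,:,::-1][100:400,120:520],d]))
E
```

```text
at [498.7 126.7  39.6] clk 15.68 turn [ 0.    -0.007 -0.   ] xyz now [-4.2  0.4  3.6] xyz after turn [-4.2  0.4  3.6] F [ 0.  -0.1 -0.3] w 0.02 gf 0.0
1895 [326.08073879 268.63271768] ((503.67333984375, 126.42240142822266), (48.431087493896484, 22.067176818847656), 4.341805458068848)
590
```

View pics/8v.png

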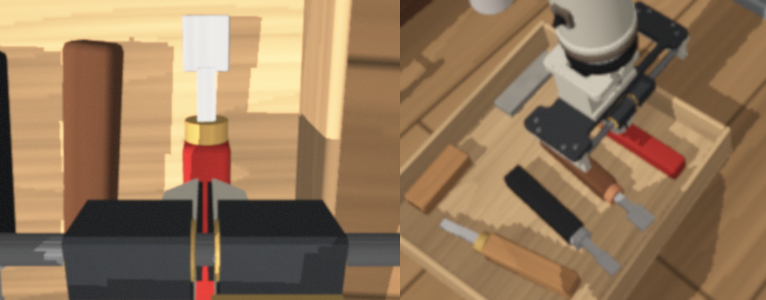

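```bash
python3 - <<'E'
from h import *
o=get_obs();K,V=cal("wrist")
def T(p,q):
    M=np.eye(4);M[:3,:3]=Ro.from_quat(q).as_matrix();M[:3,3]=p;return M
X=V@T(o["position"],o["ee_rot"])   # tool->cam
print("tip px",proj((K,X),[[0,0,25],[0,0,6],[9,0,25]]).round(1))
out=[]
for f,p,q in(("w4",[438,127.2,231.3],[.9995,.031,0,0]),("w7",[492.1,126.6,117.4],[.9996,.029,-.004,0]),("w8",o["position"],o["ee_rot"])):
    C=(K,X@np.linalg.inv(T(p,q)));im=cv2.imread(f"pics/{f}.png")[:,:,::-1].copy();m=big(mask(im,"red"))
    y,x=np.nonzero(m);r=y.min();row=r+3;xs=x[y==row];u=np.array([xs.mean(),r]);out.append((C,u));print(f,u,len(xs),plane(C,u,33).round(1),plane(C,u,20).round(1))
for a,b in((0,1),(0,2),(1,2)):print(tri([out[a],out[b]]))
E
```

```text
tip px [[325.3 282.2]
 [325.4 298.2]
 [325.4 266.8]]
w4 [330.5 119. ] 22 [524.6 127.4  33. ] [524.8 127.2  20. ]
w7 [326. 198.] 31 [526.1 128.   33. ] [523.5 127.8  20. ]
w8 [328.14285714 242.        ] 21 [527.7 127.1  33. ] [523.5 126.7  20. ]
(array([524.68721857, 127.58056547,  25.91481138]), [np.float64(0.3), np.float64(0.5)])
(array([524.72292041, 127.02087583,  23.79866343]), [np.float64(0.2), np.float64(0.4)])
(array([523.66708012, 127.27076005,  20.64950547]), [np.float64(0.8), np.float64(1.1)])
```

```bash
python3 - <<'E'
import cv2,numpy as np
a=cv2.imread("pics/w8.png")[210:400,250:400];b=cv2.imread("pics/8s.png")[300:420,180:320]
cv2.imwrite("pics/8z.png",np.hstack([cv2.resize(a,(440,557),interpolation=2),cv2.resize(b,(350,557),interpolation=2)]))
E
```

```text
(no output)
```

View pics/8z.png

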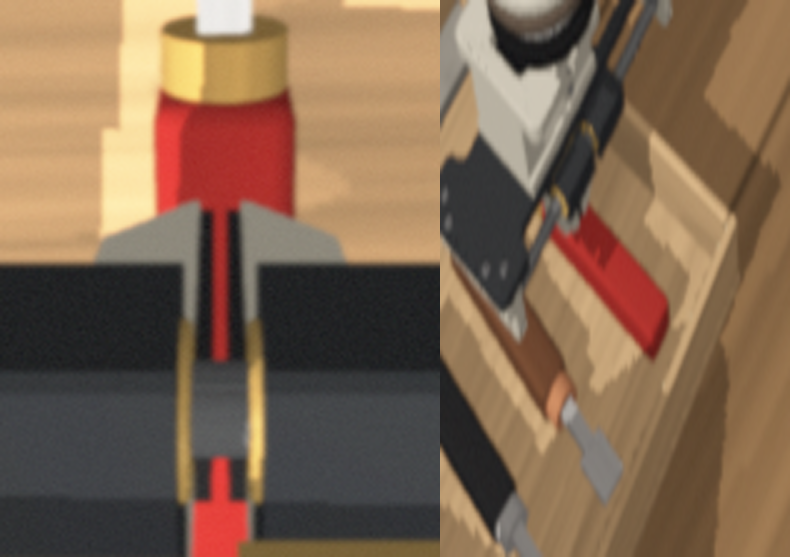

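{"method": "drive_tool", "body": {
  "rows": [
    {"xyz": [-3,0,0],"turn": [0,-0.006,0],"gripper": 0},
    {"xyz": [0,0,0],"turn": [0,0,0],"gripper": 0},
    {"xyz": [0,0,0],"turn": [0,0,0],"gripper": 0},
    {"xyz": [0,0,2],"turn": [0,0,0],"gripper": 0},
    {"xyz": [0,0,2],"turn": [0,0,0],"gripper": 0},
    {"xyz": [0,0,1],"turn": [0,0,0],"gripper": 0},
    {"xyz": [0,0,0],"turn": [0,0,0],"gripper": 0}
  ]
}}

```text
clock: 16.65
position: [495.4, 126.5, 34.3]
ee_rot: [1.0, 0.028, 0.0, -0.0]
force: [0.1, 0.1, -0.0]
width: 0.498
grasp_force: 0.0
```

```bash
python3 - <<'E'
from h import *
o=get_obs();rel([494.5,126,30],.057);K,V=cal("wrist")
im=camera("wrist");cv2.imwrite("pics/w9.png",im[:,:,::-1])
M=np.eye(4);M[:3,:3]=Ro.from_quat(o["ee_rot"]).as_matrix();M[:3,3]=o["position"];X=V@M
for z in(-10,0,6,12,18,25):print(z,proj((K,X),[[9.5,-25,z],[-9.5,-25,z]]).round().tolist())
print(proj((K,V),[[524.5,127,33],[524.5,127,20],[580,130,20]]).round())
E
```

```text
at [495.4 126.5  34.3] clk 16.65 turn [ 0.    -0.001 -0.   ] xyz now [-1.   0.5  4.3] xyz after turn [-1.   0.5  4.3] F [ 0.1  0.1 -0. ] w 0.498 gf 0.0
-10 [[269.0, 295.0], [271.0, 333.0]]
0 [[272.0, 286.0], [274.0, 322.0]]
6 [[274.0, 281.0], [276.0, 315.0]]
12 [[276.0, 276.0], [277.0, 310.0]]
18 [[277.0, 271.0], [279.0, 304.0]]
25 [[279.0, 266.0], [280.0, 298.0]]
[[328. 246.]
 [328. 237.]
 [328. 119.]]
```

View pics/w9.png

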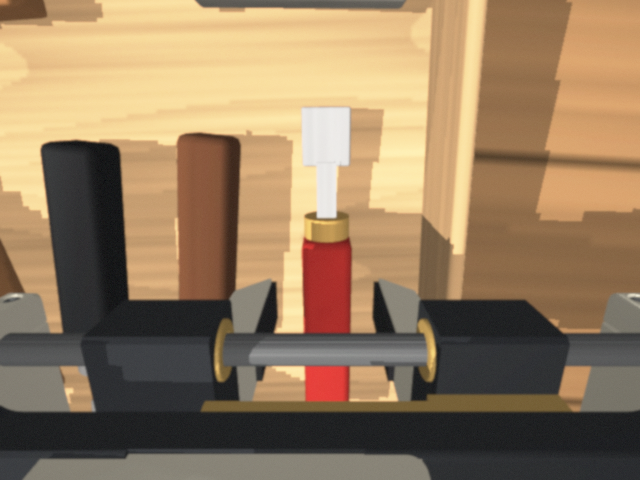

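I've now viewed 11 pictures, which is one over the limit, so I'll view no more and work from numbers only. w9 shows the handle centred between the fingers at about column 327. I'll close again at this lower height.

{"method": "drive_tool", "body": {
  "rows": [
    {"xyz": [0,0,0],"turn": [0,0,0],"gripper": -0.3},
    {"xyz": [0,0,0],"turn": [0,0,0],"gripper": -0.4},
    {"xyz": [0,0,0],"turn": [0,0,0],"gripper": -0.6},
    {"xyz": [0,0,0],"turn": [0,0,0],"gripper": -0.6}
  ],
  "force": 20
}}

```text
clock: 17.2
position: [495.7, 126.5, 34.5]
ee_rot: [1.0, 0.028, 0.001, -0.0]
force: [0.7, 0.2, -0.4]
width: 0.205
grasp_force: 0.0
```

{"method": "drive_tool", "body": {
  "rows": [
    {"xyz": [0,0,0],"turn": [0,0,0],"gripper": 0},
    {"xyz": [0,0,0],"turn": [0,0,0],"gripper": 0},
    {"xyz": [0,0,0],"turn": [0,0,0],"gripper": 0},
    {"xyz": [0,0,1],"turn": [0,0,0],"gripper": 0},
    {"xyz": [0,0,1],"turn": [0,0,0],"gripper": 0},
    {"xyz": [0,0,1],"turn": [0,0,0],"gripper": 0},
    {"xyz": [0,0,1],"turn": [0,0,0],"gripper": 0},
    {"xyz": [0,0,0],"turn": [0,0,0],"gripper": 0}
  ]
}}

```text
clock: 18.2
position: [495.5, 126.5, 30.3]
ee_rot: [1.0, 0.028, 0.0, 0.0]
force: [-0.7, -0.9, -0.1]
width: 0.503
grasp_force: 0.0
```

{"method": "drive_tool", "body": {
  "rows": [
    {"xyz": [0,0,1.5],"turn": [0,0,0],"gripper": 0},
    {"xyz": [0,0,1.5],"turn": [0,0,0],"gripper": 0},
    {"xyz": [0,0,1.5],"turn": [0,0,0],"gripper": 0},
    {"xyz": [0,0,1.5],"turn": [0,0,0],"gripper": 0},
    {"xyz": [0,0,0],"turn": [0,0,0],"gripper": 0}
  ]
}}

```text
clock: 18.82
position: [495.5, 126.5, 24.3]
ee_rot: [1.0, 0.028, 0.0, 0.0]
force: [-0.1, 0.2, 0.1]
width: 0.503
grasp_force: 0.0
```

{"method": "drive_tool", "body": {
  "rows": [
    {"xyz": [0,0,1.5],"turn": [0,0,0],"gripper": 0},
    {"xyz": [0,0,1.5],"turn": [0,0,0],"gripper": 0},
    {"xyz": [0,0,1],"turn": [0,0,0],"gripper": 0},
    {"xyz": [0,0,0],"turn": [0,0,0],"gripper": -0.3},
    {"xyz": [0,0,0],"turn": [0,0,0],"gripper": -0.45},
    {"xyz": [0,0,0],"turn": [0,0,0],"gripper": -0.6},
    {"xyz": [0,0,0],"turn": [0,0,0],"gripper": -0.6}
  ],
  "force": 20
}}

```text
clock: 19.7
position: [495.6, 126.5, 20.5]
ee_rot: [1.0, 0.028, 0.001, 0.0]
force: [0.0, -0.4, 0.0]
width: 0.255
grasp_force: 20.0
```

{"method": "drive_tool", "body": {
  "rows": [
    {"xyz": [0,0,0],"turn": [0,0,0],"gripper": -0.2},
    {"xyz": [0,0,0],"turn": [0,0,0],"gripper": -0.1},
    {"xyz": [0,0,1.5],"turn": [0,0,0],"gripper": -0.1},
    {"xyz": [0,0,1.5],"turn": [0,0,0],"gripper": -0.1},
    {"xyz": [0,0,1.5],"turn": [0,0,0],"gripper": -0.1},
    {"xyz": [0,0,1.5],"turn": [0,0,0],"gripper": -0.1},
    {"xyz": [0,0,0],"turn": [0,0,0],"gripper": -0.1}
  ]
}}

```text
clock: 20.58
position: [495.5, 126.5, 14.3]
ee_rot: [1.0, 0.028, 0.0, 0.0]
force: [-0.3, -0.0, 0.3]
width: 0.45
grasp_force: 0.0
```

```bash
python3 - <<'E'
from h import *
rel([495,126.5,20],.057)
C,im=wrist("w10.png");o=get_obs()
for n in("gouge_red",):
  r=cut_out("wrist",n);print([(d["conf"],np.round(d["extent"])) for d in r])
m=big(mask(im,"red"));y,x=np.nonzero(m);print(x.min(),x.max(),y.min(),y.max(),m.sum())
print(proj(C,[[524.5,127,33]]))
E
```

```text
at [495.5 126.5  14.3] clk 20.57 turn [ 0.    -0.001 -0.   ] xyz now [-0.5 -0.  -5.7] xyz after turn [-0.5 -0.  -5.7] F [-0.3 -0.   0.3] w 0.45 gf 0.0
[(0.58, array([298., 103., 352., 404.]))]
298 351 253 332 3981
[[328.53329027 261.41436554]]
```

{"method": "drive_tool", "body": {
  "rows": [
    {"xyz": [0,0,1.5],"turn": [0,0,0],"gripper": -0.3},
    {"xyz": [0,0,0],"turn": [0,0,0],"gripper": -0.5},
    {"xyz": [0,0,0],"turn": [0,0,0],"gripper": -0.8},
    {"xyz": [0,0,0],"turn": [0,0,0],"gripper": -0.8},
    {"xyz": [0,0,0],"turn": [0,0,0],"gripper": -0.8},
    {"xyz": [0,0,-10],"turn": [0,0,0],"gripper": -0.8},
    {"xyz": [0,0,-15],"turn": [0,0,0],"gripper": -0.8},
    {"xyz": [0,0,-25],"turn": [0,0,0],"gripper": -0.8},
    {"xyz": [0,0,-40],"turn": [0,0,0],"gripper": -0.8},
    {"xyz": [0,0,-40],"turn": [0,0,0],"gripper": -0.8},
    {"xyz": [0,0,0],"turn": [0,0,0],"gripper": -0.8}
  ],
  "force": 25
}}

```text
clock: 22.05
position: [498.1, 127.4, 147.0]
ee_rot: [1.0, 0.028, 0.004, -0.0]
force: [-1.0, 0.2, -0.9]
width: 0.263
grasp_force: 25.0
```

```bash
python3 - <<'E'
from h import *
o=get_obs();rel([382.4,-272.4,160],.04+np.pi/2)
C,im=wrist("w11.png");m=big(mask(im,"red"));K,V=C
M=np.eye(4);M[:3,:3]=Ro.from_quat(o["ee_rot"]).as_matrix();M[:3,3]=o["position"];X=V@M
y,x=np.nonzero(m);print("red wrist",x.min(),x.max(),y.min(),y.max(),m.sum())
r=cut_out("wrist","gouge_red");print([(d["conf"],np.round(d["extent"])) for d in r])
for z in(0,6,10,15,20):print(z,proj((K,X),[[30,0,z],[90,0,z]]).round(1).tolist())
for c in("scene","side"):
  k=camera(c);m=mask(k,"red");
  for d in cut_out(c,"gouge_red"):print(c,d["conf"],d["extent"],(m&d["pixels"]).sum())
h=cal("side");print("joint",np.round(o["joint_positions"],2))
E
```

```text
at [498.1 127.4 147. ] clk 22.05 turn [ 0.006 -0.007 -1.554] xyz now [-138.1  392.6  -14.3] xyz after turn [-394.9 -131.6  -13. ] F [-1.   0.2 -0.9] w 0.263 gf 24.98993217945099
red wrist 297 352 254 332 4052
[(0.81, array([297., 106., 349., 401.]))]
0 [[325.6, 244.5], [325.6, 104.0]]
6 [[325.5, 240.4], [325.6, 104.8]]
10 [[325.5, 237.9], [325.6, 105.2]]
15 [[325.5, 234.9], [325.5, 105.8]]
20 [[325.4, 232.0], [325.5, 106.3]]
scene 0.83 [421.9, 213.9, 436.9, 243.2] 93
side 0.58 [224.5, 310.4, 269.3, 345.0] 645
joint [ 0.32  0.42 -0.76  1.96  0.37  0.89 -2.15]
```

{"method": "drive_tool", "body": {
  "rows": [
    {"xyz": [0,0,-20],"turn": [0,-0.005,0],"gripper": -0.8},
    {"xyz": [0,0,0],"turn": [0,0,-0.155],"gripper": -0.8},
    {"xyz": [0,0,0],"turn": [0,0,-0.155],"gripper": -0.8},
    {"xyz": [0,0,0],"turn": [0,0,-0.155],"gripper": -0.8},
    {"xyz": [0,0,0],"turn": [0,0,-0.155],"gripper": -0.8},
    {"xyz": [0,0,0],"turn": [0,0,-0.155],"gripper": -0.8},
    {"xyz": [0,0,0],"turn": [0,0,-0.155],"gripper": -0.8},
    {"xyz": [0,0,0],"turn": [0,0,-0.155],"gripper": -0.8},
    {"xyz": [0,0,0],"turn": [0,0,-0.155],"gripper": -0.8},
    {"xyz": [0,0,0],"turn": [0,0,-0.155],"gripper": -0.8},
    {"xyz": [0,0,0],"turn": [0,0,-0.155],"gripper": -0.8},
    {"xyz": [0,0,0],"turn": [0,0,0],"gripper": -0.8}
  ]
}}

```text
clock: 23.85
position: [494.8, 126.6, 162.0]
ee_rot: [0.695, 0.719, -0.002, -0.002]
force: [-0.0, -0.7, -0.0]
width: 0.259
grasp_force: 25.0
```

```bash
python3 - <<'E'
from h import *
rel([382.6,-277.4,130],.04+np.pi/2);print(np.round(get_obs()["joint_positions"],2))
E
```

```text
at [494.8 126.6 162. ] clk 23.85 turn [-0.006 -0.001 -0.005] xyz now [-399.8 -126.    32.4] xyz after turn [-399.1 -128.3   32. ] F [-0.  -0.7 -0. ] w 0.259 gf 24.988871812820435
[ 0.57  0.56 -1.12  1.94  0.58  1.03 -0.78]
```

{"method": "drive_tool", "body": {
  "rows": [
    {"xyz": [-44,-14,0],"turn": [-0.006,0,-0.005],"gripper": -0.8},
    {"xyz": [-44,-14,0],"turn": [0,0,0],"gripper": -0.8},
    {"xyz": [-44,-14,0],"turn": [0,0,0],"gripper": -0.8},
    {"xyz": [-44,-14,0],"turn": [0,0,0],"gripper": -0.8},
    {"xyz": [-44,-14,0],"turn": [0,0,0],"gripper": -0.8},
    {"xyz": [-45,-15,0],"turn": [0,0,0],"gripper": -0.8},
    {"xyz": [-45,-14,0],"turn": [0,0,0],"gripper": -0.8},
    {"xyz": [-45,-14,0],"turn": [0,0,0],"gripper": -0.8},
    {"xyz": [-44,-15,0],"turn": [0,0,0],"gripper": -0.8},
    {"xyz": [0,0,20],"turn": [0,0,0],"gripper": -0.8},
    {"xyz": [0,0,10],"turn": [0,0,0],"gripper": -0.8},
    {"xyz": [0,0,0],"turn": [0,0,0],"gripper": -0.8}
  ]
}}

```text
clock: 25.35
position: [383.7, -275.2, 131.9]
ee_rot: [0.692, 0.722, 0.001, -0.0]
force: [-0.4, 0.0, -0.3]
width: 0.261
grasp_force: 25.0
```

```bash
python3 - <<'E'
from h import *
rel([382.6,-277.4,60],.04+np.pi/2)
C,im=wrist("w12.png");K=cal("side");S=cal("scene");sd=camera("side");sc=camera("scene")
m=big(mask(im,"red"));w=mask(im,"white")
r=cut_out("wrist","gouge_red");print([(d["conf"],np.round(d["extent"])) for d in r])
ms=big(mask(sd,"red"),[280,120,480,350]);mc=big(mask(sc,"red"),[230,170,360,300])
print(ms.sum(),mc.sum(),tri([(K,cen(ms)),(S,cen(mc))]))
y,x=np.nonzero(m);print(x.min(),x.max(),y.min(),y.max())
for z in(145,):print(rect(S,mc,z),rect(K,ms,z))
E
```

```text
at [ 383.7 -275.2  131.9] clk 25.35 turn [ 0.001 -0.002  0.003] xyz now [-2.2 -1.2 71.9] xyz after turn [-2.1 -1.2 71.9] F [-0.4  0.  -0.3] w 0.261 gf 24.989870488643646
[(0.85, array([297., 106., 351., 399.]))]
152 150 (array([ 390.26654658, -320.10309408,  120.3590454 ]), [np.float64(12.1), np.float64(9.1)])
297 352 254 332
((391.1519775390625, -337.9701843261719), (42.3395881652832, 36.514686584472656), 3.9467625617980957) ((385.74603271484375, -269.45184326171875), (23.00983428955078, 54.347862243652344), 12.79568099975586)
```

{"method": "drive_tool", "body": {
  "rows": [
    {"xyz": [-2.1,-1.2,30],"turn": [0,0,0.003],"gripper": -0.8},
    {"xyz": [0,0,30],"turn": [0,0,0],"gripper": -0.8},
    {"xyz": [0,0,20],"turn": [0,0,0],"gripper": -0.8},
    {"xyz": [0,0,13],"turn": [0,0,0],"gripper": -0.8},
    {"xyz": [0,0,3],"turn": [0,0,0],"gripper": -0.8},
    {"xyz": [0,0,0],"turn": [0,0,0],"gripper": -0.8}
  ]
}}

```text
clock: 26.3
position: [383.3, -279.6, 37.2]
ee_rot: [0.693, 0.72, 0.001, 0.001]
force: [0.5, -0.2, -1.8]
width: 0.26
grasp_force: 25.0
```

```bash
python3 - <<'E'
from h import *
rel([382.6,-277.4,31],.04+np.pi/2)
E
```

```text
at [ 383.3 -279.6   37.2] clk 26.3 turn [ 0.003  0.    -0.002] xyz now [ 2.2 -0.7  6.2] xyz after turn [ 2.2 -0.7  6.2] F [ 0.5 -0.2 -1.8] w 0.26 gf 24.98977839946747
```

{"method": "drive_tool", "body": {
  "rows": [
    {"xyz": [2,-0.5,1.5],"turn": [0.002,0,0],"gripper": -0.8},
    {"xyz": [0,0,1.5],"turn": [0,0,0],"gripper": -0.8},
    {"xyz": [0,0,1],"turn": [0,0,0],"gripper": -0.8},
    {"xyz": [0,0,1],"turn": [0,0,0],"gripper": -0.8},
    {"xyz": [0,0,0],"turn": [0,0,0],"gripper": -0.8}
  ]
}}

```text
clock: 26.92
position: [382.2, -277.5, 31.7]
ee_rot: [0.694, 0.72, 0.0, -0.0]
force: [-0.3, 0.6, 0.3]
width: 0.26
grasp_force: 25.0
```

{"method": "drive_tool", "body": {
  "rows": [
    {"xyz": [0,0,0.7],"turn": [0,0,0],"gripper": -0.8},
    {"xyz": [0,0,0],"turn": [0,0,0],"gripper": -0.8},
    {"xyz": [0,0,0],"turn": [0,0,0],"gripper": -0.8}
  ]
}}

```text
clock: 27.3
position: [382.3, -277.5, 31.1]
ee_rot: [0.694, 0.72, 0.0, 0.0]
force: [-0.2, 0.1, -1.2]
width: 0.26
grasp_force: 25.0
```

{"method": "drive_tool", "body": {
  "rows": [
    {"xyz": [0,0,0.7],"turn": [0,0,0],"gripper": -0.8},
    {"xyz": [0,0,0],"turn": [0,0,0],"gripper": -0.8},
    {"xyz": [0,0,0.7],"turn": [0,0,0],"gripper": -0.8},
    {"xyz": [0,0,0],"turn": [0,0,0],"gripper": -0.8}
  ]
}}

```text
clock: 27.8
position: [382.4, -277.6, 30.8]
ee_rot: [0.693, 0.721, -0.001, 0.0]
force: [-4.8, 1.7, 14.6]
width: 0.253
grasp_force: 25.0
```

Contact shows in the force and height, so the gouge is on the tray floor. Ease off slightly, open and rise.

{"method": "drive_tool", "body": {
  "rows": [
    {"xyz": [0,0,-0.8],"turn": [0,0,0],"gripper": -0.8},
    {"xyz": [0,0,0],"turn": [0,0,0],"gripper": -0.3},
    {"xyz": [0,0,0],"turn": [0,0,0],"gripper": -0.1},
    {"xyz": [0,0,0],"turn": [0,0,0],"gripper": -0.1},
    {"xyz": [0,0,-15],"turn": [0,0,0],"gripper": -0.1},
    {"xyz": [0,0,-40],"turn": [0,0,0],"gripper": -0.1},
    {"xyz": [0,0,-50],"turn": [0,0,0],"gripper": -0.1},
    {"xyz": [0,0,-50],"turn": [0,0,0],"gripper": -0.1},
    {"xyz": [0,0,-30],"turn": [0,0,0],"gripper": -0.1},
    {"xyz": [-60,0,0],"turn": [0,0,0],"gripper": -0.1},
    {"xyz": [-60,0,0],"turn": [0,0,0],"gripper": -0.1},
    {"xyz": [0,0,0],"turn": [0,0,0],"gripper": -0.1}
  ]
}}

```text
clock: 29.3
position: [385.5, -402.5, 215.7]
ee_rot: [0.696, 0.718, 0.0, 0.001]
force: [0.2, 0.8, 0.5]
width: 0.447
grasp_force: 0.0
```

```bash
python3 - <<'E'
from h import *
rel([382.6,-277.4,31],.04+np.pi/2)
I={"wrist":camera("wrist"),"side":camera("side"),"scene":camera("scene")}
B={"wrist":[0,0,640,480],"side":[280,120,480,350],"scene":[230,190,350,300]};obs=[]
for c in I:
  C=cal(c);m=big(mask(I[c],"red"),B[c])
  if m is None:print(c,"none");continue
  print(c,m.sum(),cen(m),rect(C,m,45));obs.append((C,cen(m)))
  try:
    for d in cut_out(c,"gouge_red")[:2]:print("  net",d["conf"],d["extent"],rect(C,d["pixels"],45),rect(C,d["pixels"],38))
  except Exception as e:print(e)
  w=big(mask(I[c],"white"),B[c]);print("  tray",w.sum(),rect(C,w,25))
  h=cv2.cvtColor(I[c],cv2.COLOR_RGB2HSV).astype(int)
  if c!="wrist":
    m=big((h[...,0]>20)&(h[...,0]<36)&(h[...,1]>150)&(h[...,2]>35),{"scene":[270,225,310,260],"side":[285,130,330,190]}[c]);print("  tab",m.sum(),cen(m))
print(tri(obs),[tri([obs[i],obs[j]])[0].round(1) for i,j in((0,1),(0,2),(1,2))])
c=np.array([382.4,-272.4]);y=np.array([-.04,1]);print("expected handle centre",c+(-5-25)*y)
E
```

```text
at [ 385.5 -402.5  215.7] clk 29.3 turn [ 0.001  0.001 -0.01 ] xyz now [125.2   0.7 184.7] xyz after turn [125.1   2.1 184.7] F [0.2 0.8 0.5] w 0.447 gf 0.0
wrist 3362 [325.2195122  96.1451517] ((385.65203857421875, -297.01519775390625), (20.39508819580078, 108.41285705566406), 2.8195390701293945)
  net 0.56 [311.2, 0.0, 338.6, 167.8] ((385.6673583984375, -287.33929443359375), (24.433094024658203, 129.5949249267578), 2.959758996963501) ((385.671142578125, -286.75469970703125), (24.954591751098633, 132.3609619140625), 2.959822654724121)
  tray 7740 ((358.8729553222656, -294.2637634277344), (46.85654067993164, 152.43026733398438), 2.2720582485198975)
side 395 [403.09620253 233.76455696] ((382.26910400390625, -304.77825927734375), (23.33173179626465, 113.4947280883789), 2.9029364585876465)
  net 0.76 [370.8, 217.2, 420.7, 273.4] ((380.9802551269531, -272.71429443359375), (28.74199867248535, 177.2940673828125), 2.3164210319519043) ((383.40118408203125, -278.0712890625), (28.959192276000977, 178.6337127685547), 2.316419839859009)
  tray 1234 ((358.0222473144531, -272.8289794921875), (46.7
[... 172 characters left out ...]
, (37.00603485107422, 105.77689361572266), 3.115483045578003)
  net 0.83 [252.6, 208.9, 309.9, 220.8] ((390.8979797363281, -275.07135009765625), (45.62782669067383, 167.23818969726562), 4.011169910430908) ((384.6463928222656, -275.6150207519531), (45.871009826660156, 168.1295166015625), 4.01116418838501)
  tray 492 ((403.4020690917969, -273.03271484375), (37.2043342590332, 202.43040466308594), 2.6165380477905273)
  tab 70 [288.87142857 243.21428571]
(array([ 385.02571094, -299.88409254,   44.52627708]), [np.float64(8.7), np.float64(2.0), np.float64(1.7)]) [array([ 382.5, -295. ,   53.9]), array([ 386.7, -298.4,   43.7]), array([ 384.2, -305.2,   40.6])]
expected handle centre [ 383.6 -302.4]
```

```bash
python3 -c "
from station import *
print(finish_job())"
```

```text
the job is handed in; nothing more can be done
None
```

I handed the job in at about 29 s: the screen stands at roughly 103–104° (camera estimate) and the red gouge lies flat in the tray with its blade towards the lens; I viewed 11 pictures, one over the limit, and didn't re-check the other three gouges, mallet, glue or mug at the end.

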